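Fill the tappet tray

ROBOT

A 7-joint arm with a two-finger parallel gripper is mounted at the origin on the work surface. World frame = base frame: x ahead of the robot, y to its left, z up, the work surface at z = 0. Lengths are in m, angles in degrees, forces in N, time in s.
With the tool pointing down it reaches from about 0.4 to 0.85 m from the base axis. Payload 10.4 kg.
Tool frame: the origin (TCP) lies midway between the tips of the shut fingers; the grasp point (between the pads) lies 19 mm behind it; y points along the fingers, z is the direction in which the jaws open and shut, and the axes are right-handed (so a half turn about y gives the same grasp; the last joint's range is limited). The gripper opens to 85 mm and grips with 20 to 120 N. Pads are 22 mm wide; open, the fingers measure 114 mm over their backs; the gripper's body (76 mm by 85 mm) begins 54 mm behind the grasp point. The pads swing forward as they close: fully open they stand 13 mm farther back than shut.
Start: joints at [-71.998, 19.034, -3.707, 83.658, 1.238, 77.344, -5.071], TCP at [0.207, 0.59, 0.231] pointing down, gripper open.
Joint ranges: [-148.97, 148.97], [-28.65, 121.19], [-84.17, 76.75], [9.2, 138.47], [-72.65, 252.65], [3.7, 117.97], [-149.18, 149.18]. Speed limits (degrees/s): [127.2, 127.2, 159.86, 159.86, 180, 180, 180].

INTERFACE

Orientations are given as [roll, pitch, yaw] about the fixed x, y, z axes, in that order (R = Rz(yaw) Ry(pitch) Rx(roll)).
In Python, from workcell import get_obs, get_image, camera_info, hand_in, search_frame, pinpoint gives the robot as it stands.
- The arm moves only by the tool servo_tool, never from a script. Its argument "commands" is a list of rows, each a list of 3 entries, a list of its own where there are three numbers: the shift along the tool's x, y, z in cm, then the turn, a rotation vector about the tool's x, y, z in degrees, then the finger opening in cm, from 0 to 8.54. In form: [[[tx, ty, tz], [wx, wy, wz], grip], ...]. A call has exactly 8 rows; each row is the pose to reach, as a shift and turn from the pose commanded when the call began, along the tool's axes at that moment; what a row does not reach only later rows make up. A row lasts 1/10 s, in which the tool goes at most 50 mm and 8.59 degrees, less where a joint would pass 70% of its speed; a pose out of reach is approached as far as the arm can. A call with a gripper value outside its range is refused whole. The fingers move at their own pace and stop on an object; "squeeze" is the grip in N (left out, the last holds). Time passes only in rows, so rows that repeat a pose let the fingers close, or fill a call up. It gives the time, the measured TCP pose, the force and the opening at its end, in the units of the state.
- get_obs(): the state, without advancing time (a new reading comes with each control period).
- get_image(name): name is "scene" or "top"; returns (picture, depth): 384x512x3 uint8, red, green, blue; 384x512 float32, m along the optical axis (not along the pixel's ray), 0 where there is no reading.
- camera_info(name): a dict with "fx", "fy", "cx", "cy" (pixels), "rvec" (rotation vector, rad) and "tvec" (3), from world to camera coordinates, as OpenCV has them. Camera axes: x right, y down, z forward; pixel columns grow to the right and rows downward; lengths in m; the calibration is good to about 2 mm. A picture is of the moment at which its call begins. camera_info takes no time and is no camera call.
- hand_in(): hands the job in, once; it reports no verdict.
Trained networks look in the newest picture that a camera, given by its name, has taken for a name from the list of things; names that differ only in an ending like _2 or _b are one class to them, and where a whole thing is asked for, a point or a joint stands for the part that bears it (a point fixed in the world has none). Each returns a list of dicts, best first, with "score" (0 to 1); they miss things now and then, are a little off and sometimes report something else, mostly with a low value. They report only what shows in the picture. A call takes as long as a camera call. They do not tell look-alikes from the thing itself.
- search_frame(camera, name): "xy" ([column, row] in pixels, amid what is visible of it).
- pinpoint(camera, name): "xy" ([column, row] in pixels: a listed point, or the origin of a listed thing).
The state is a dict: "t": time; "joint_positions": joint angles; "joint_velocities": joint speeds; "tau": joint torques, N m; "ee_pos": TCP position; "eef_rot": TCP orientation; "ft_force": force on the tool from outside, world axes, zero at the start; "ft_torque": the same for the moment, N m; "gripper_width": opening from 0.0 (shut) to 1.0 (fully open).
Only numpy, scipy, OpenCV 4.12 (cv2) and the standard library are available. Lean on these libraries where they do the work, as an engineer would, in place of code of your own. Each camera call takes 0.05 s, during which the arm holds its last target.

TASK

Two tappets (the plain straight steel cylinders) are still standing out on the bench. Put them into the two pockets of the aluminium tappet tray that are still empty, one in each, so that each stands upright on the floor of its pocket.

Things in the scene. Friction and masses are not known exactly. Their poses are not given: they have to be found in the camera images.
- tappet_a_mid (a point): steel tappet standing on the bench right of the tray: a plain upright cylinder, 38 mm diameter, 50 mm tall, about 250 g, two thin dark grooves round it. This point is its centre, 25 mm above its underside; z is up. Same as the other; either may go in either pocket. Grasp its upper half, any yaw, so the fingers stay above the tray when it is set down.
- tappet_b_mid (a point): steel tappet standing on the bench right of the tray: a plain upright cylinder, 38 mm diameter, 50 mm tall, about 250 g, two thin dark grooves round it. This point is its centre, 25 mm above its underside; z is up. Standing near, 85 mm or more away, not wanted: a slimmer stepped socket (27 mm across, 65 mm tall) and a flanged cone (50 mm across, 42 mm tall).
- pocket_a_floor (a point): empty round pocket, 58 mm across, 18 mm deep with a flat dark floor, in the fixed aluminium tray. This point is the middle of its floor, 10 mm above the bench; z is up. The tray is 190 mm square and 28 mm high, at any yaw, with four such pockets in a square at 90 mm pitch; a tappet in one stands 32 mm proud of the tray.
- pocket_b_floor (a point): empty round pocket, 58 mm across, 18 mm deep with a flat dark floor, in the fixed aluminium tray. This point is the middle of its floor, 10 mm above the bench; z is up. The two other pockets each already hold a loose tappet like the ones on the bench (tops 60 mm above the bench); which two are full changes.
Mind the look-alikes: they are no part of the job. What is shaped like the part that bears tappet_a_mid but orange is not meant. Leave any yellow look-alike of the part that bears tappet_b_mid alone.

How it is judged:
By the outcome, as a careful person would: the job done as asked, in the order asked, and still so for the second after the job is handed in, with the robot touching nothing.
It also fails if it takes over 48 s, if anything falls off the work surface, if the arm or the gripper's body presses on something with over 40 N, if the wrist force passes 120 N, or if a joint passes its speed limit or range.

## Working session

There is one attempt and no reset: what is moved stays moved. The work goes in short steps, Python scripts to look and compute and a tool call to move; the robot and the scene stay as the last step left them, time stands still between calls to the robot, and variables do not carry over. Pictures are saved under pics/ and viewed, and the job is handed in when it is done.

Besides the shell and the picture viewer there is one more tool, called in YAML: its name, and indented under it one key for each argument. servo_tool: Moves the arm, as the interface text tells. Its arguments: {"type":"object","properties":{"commands":{"type":"array","items":{"type":"array"}},"squeeze":{"type":"number"}},"required":["commands"]}

```bash
ls; mkdir -p pics; cat > h.py <<'E'
import numpy as np, cv2
from workcell import *
def cam(n):
    c=camera_info(n);R=cv2.Rodrigues(np.array(c['rvec'],float))[0];return c,R,np.array(c['tvec'],float).ravel()
def ray_z(n,px,z):
    c,R,t=cam(n);d=R.T@np.array([(px[0]-c['cx'])/c['fx'],(px[1]-c['cy'])/c['fy'],1.]);o=-R.T@t
    return o+d*(z-o[2])/d[2]
def cloud(n,D):
    c,R,t=cam(n);v,u=np.mgrid[:D.shape[0],:D.shape[1]]
    P=np.stack([(u-c['cx'])/c['fx']*D,(v-c['cy'])/c['fy']*D,D],-1)
    return (P-t)@R
def proj(n,p):
    c,R,t=cam(n);q=R@np.array(p)+t;return np.array([c['fx']*q[0]/q[2]+c['cx'],c['fy']*q[1]/q[2]+c['cy']])
E
python3 - <<'E'
from h import *
for n in ['top','scene']:
    im,d=get_image(n);cv2.imwrite(f'pics/{n}0.png',im[...,::-1]);np.savez(f'{n}0.npz',im=im,d=d)
    for k in ['tappet_a_mid','pocket_a_floor']:
        for r in pinpoint(n,k): print(n,k,r)
o=get_obs();print(o)
E
```

```text
pics
top tappet_a_mid {'xy': [373.6, 235.3], 'score': 0.72}
top tappet_a_mid {'xy': [381.0, 201.2], 'score': 0.5}
scene tappet_a_mid {'xy': [208.9, 130.1], 'score': 0.75}
scene tappet_a_mid {'xy': [237.8, 123.3], 'score': 0.65}
{'t': 0.3, 'joint_positions': array([-71.99725598,  19.04689004,  -3.70712533,  83.67267643,
         1.23878574,  77.34406213,  -5.06822196]), 'joint_velocities': array([-0.00661605, -0.12532344,  0.02056179, -0.05681682, -0.00646279,
        0.00437095,  0.01347846]), 'tau': array([ 3.00761212e-05, -6.24557447e+01,  4.94508923e-02, -3.91256869e+01,
        1.62695203e-02,  5.43420043e-03,  2.35440348e-05]), 'ee_pos': array([0.20650776, 0.58978534, 0.23106721]), 'eef_rot': array([-9.00237160e+01, -1.63571098e-03, -1.92943235e+01]), 'ft_force': array([ 0.30661208, -0.17084694, -0.099155  ]), 'ft_torque': array([ 0.00099115,  0.0251278 , -0.00900059]), 'gripper_width': 1.0002017442320899}
```

View pics/top0.png

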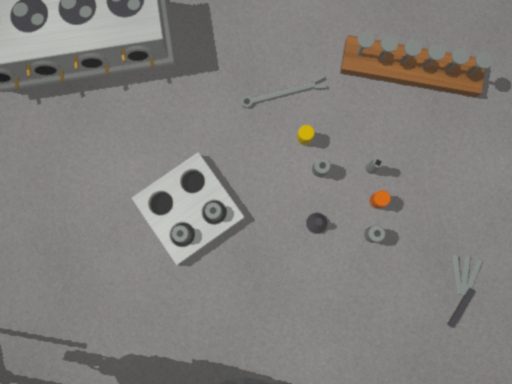

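View pics/scene0.png

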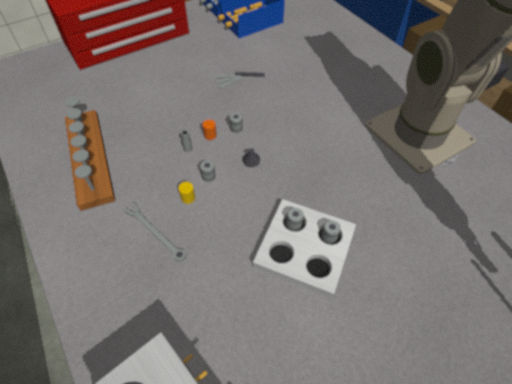

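Candidates in the top view: grey cylinders at (321,167) and (376,234), orange at (381,199), yellow at (306,134), the slim socket at (374,165) and the dark cone at (317,223). By the description I want the two grey ones. The empty pockets are at about (161,203) and (193,181), and the full ones at (214,211) and (182,234). Next I'll check these in a close crop and with depth.

```bash
python3 - <<'E'
from h import *
from scipy.optimize import least_squares
z=np.load('top0.npz');im,D=z['im'],z['d'];W=cloud('top',D)
a=cv2.resize(im[110:260,280:420],None,fx=4,fy=4,interpolation=cv2.INTER_CUBIC)
cv2.imwrite('pics/crop1.png',a[...,::-1])
s=np.load('scene0.npz');Ws=cloud('scene',s['d'])
c,R,t=cam('top');print('topcam',-R.T@t,c['fx']);c,R,t=cam('scene');print('scenecam',-R.T@t)
print('bench z',np.median(W[250:300,250:330,2]))
def circ(P,zlo,zhi,g,r):
    m=(P[...,2]>zlo)&(P[...,2]<zhi)&(np.hypot(P[...,0]-g[0],P[...,1]-g[1])<r)
    q=P[m][:,:2];
    return m.sum(),(cv2.minEnclosingCircle(q.astype(np.float32)) if m.sum()>3 else None),q.mean(0) if m.sum() else None, np.median(P[m][:,2]) if m.sum() else None
for nm,px in [('T1',(321,167)),('T2',(376,234)),('sock',(374,165)),('cone',(317,223)),('or',(381,199)),('yel',(306,134))]:
    g=ray_z('top',px,.05); print(nm,g)
    for n,P in (('top',W),('scene',Ws)): print('  ',n,circ(P,.042,.07,g,.035))
for nm,px in [('F1',(214,211)),('F2',(182,234))]:
    g=ray_z('top',px,.06); print(nm,g)
    for n,P in (('top',W),('scene',Ws)): print('  ',n,circ(P,.05,.07,g,.035))
# tray
for n,P in (('top',W),('scene',Ws)):
    g=ray_z('top',(188,208),.03)
    m=(np.abs(P[...,2]-.028)<.006)&(np.hypot(P[...,0]-g[0],P[...,1]-g[1])<.14)
    print(n,'tray',m.sum(),np.median(P[m][:,2]),cv2.minAreaRect(P[m][:,:2].astype(np.float32)))
for px in [(161,203),(193,181)]:
    g=ray_z('top',px,.028);print('pocket',g,ray_z('top',px,.01))
    for n,P in (('top',W),('scene',Ws)):print('  ',n,circ(P,.003,.019,g,.036))
E
```

```text
topcam [ 0.38262936 -0.03345561  1.10704172] 465.7845551483478
scenecam [0.85866605 0.43802956 0.84018126]
bench z 0.0015625179894453792
T1 [ 0.60161722 -0.18247672  0.05      ]
   top (np.int64(212), ((0.6061661839485168, -0.1851823478937149), 0.01914369687438011), array([ 0.60532276, -0.18397964]), np.float64(0.05154324703018721))
   scene (np.int64(138), ((0.6068592667579651, -0.18782980740070343), 0.020563259720802307), array([ 0.60826647, -0.18567679]), np.float64(0.04768307771534108))
T2 [ 0.44588242 -0.3014672   0.05      ]
   top (np.int64(233), ((0.44876664876937866, -0.3022794723510742), 0.01955355331301689), array([ 0.44796857, -0.30151121]), np.float64(0.051141713473991414))
   scene (np.int64(104), ((0.45042869448661804, -0.3038870394229889), 0.019646042957901955), array([ 0.45017908, -0.30299053]), np.float64(0.047639664115150825))
sock [ 0.60484008 -0.30475614  0.05      ]
   top (np.int64(104), ((0.6073563098907471, -0.3081921935081482), 0.011547756381332874), array([ 0.60604268, -0.3069083 ]), np.float64(0.06544121646902636))
   scene (np.int64(79), ((0.6067215800285
[... 2204 characters left out ...]
top (np.int64(442), ((0.5269094705581665, 0.19447194039821625), 0.02892538718879223), array([0.52709725, 0.19475842]), np.float64(0.012264389825203916))
   scene (np.int64(436), ((0.5240042209625244, 0.1867876499891281), 0.028685614466667175), array([0.52128406, 0.18476117]), np.float64(0.0083309110201321))
pocket [0.57619877 0.11651504 0.028     ] [0.5794278  0.11901677 0.01      ]
   top (np.int64(434), ((0.578629732131958, 0.11984182149171829), 0.028486819937825203), array([0.57876436, 0.11993371]), np.float64(0.012196268423828208))
   scene (np.int64(412), ((0.5750440359115601, 0.11216908693313599), 0.028615644201636314), array([0.57335219, 0.11029004]), np.float64(0.008632394473967176))
```

View pics/crop1.png

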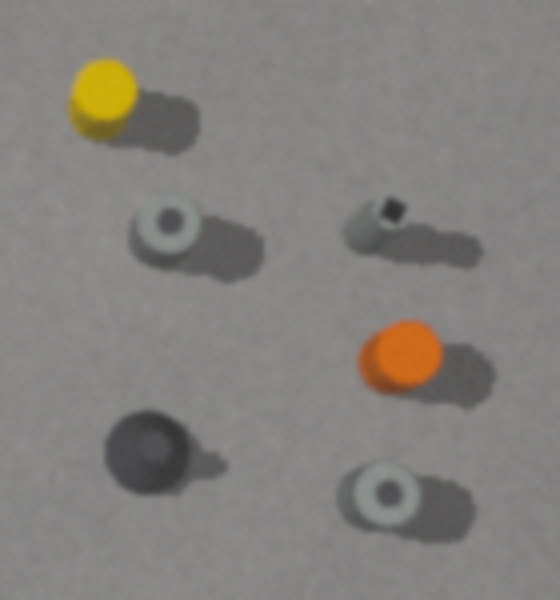

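The crop confirms the choice: the two grey, ring-topped plain cylinders at top (321,167) and (376,234) are the tappets. The yellow and orange cylinders, the slim socket and the dark cone stay where they are. Averaging the cameras gives:

| Item | x, y (m) |
|---|---|
| T1 | (0.606, -0.186) |
| T2 | (0.449, -0.303) |
| P1 | (0.526, 0.191) |
| P2 | (0.577, 0.117) |

The current yaw gives clear jaw directions at all four spots, so I'll keep it.

servo_tool:
  commands:
    - [[3.5,0.45,-3.3],[0,0,0],8.5]
    - [[7,0.9,-6.6],[0,0,0],8.5]
    - [[10.5,1.35,-9.9],[0,0,0],8.5]
    - [[14,1.8,-13.2],[0,0,0],8.5]
    - [[17.5,2.2,-16.5],[0,0,0],8.5]
    - [[21,2.7,-19.8],[0,0,0],8.5]
    - [[24.5,3.1,-23.1],[0,0,0],8.5]
    - [[28,3.6,-26.4],[0,0,0],8.5]
  squeeze: 50

```text
t: 1.1
ee_pos: [0.3842, 0.2464, 0.1955]
eef_rot: [-89.9, -0.0, -19.3]
ft_force: [1.2, -0.5, -0.5]
gripper_width: 0.996
```

servo_tool:
  commands:
    - [[3.5,0.6,-3.3],[0,0,0],8.5]
    - [[7,1.2,-6.6],[0,0,0],8.5]
    - [[10.5,1.8,-9.9],[0,0,0],8.5]
    - [[14,2.4,-13.2],[0,0,0],8.5]
    - [[17.5,3,-16.5],[0,0,0],8.5]
    - [[21,3.6,-19.8],[0,0,0],8.5]
    - [[24.5,4.2,-23.1],[0,0,0],8.5]
    - [[28,5,-26.4],[0,0,0],8.5]

```text
t: 1.9
ee_pos: [0.5615, -0.0951, 0.1454]
eef_rot: [-90.0, -0.1, -19.3]
ft_force: [1.0, 0.8, 0.1]
gripper_width: 0.997
```

servo_tool:
  commands:
    - [[2.5,0.5,-2.4],[0,0,0],8.5]
    - [[4.5,1,-4.5],[0,0,0],8.5]
    - [[6,1.3,-6],[0,0,0],8.5]
    - [[7,1.5,-6.8],[0,0,0],8.5]
    - [[7.35,1.5,-7.22],[0,0,0],8.5]
    - [[7.35,1.5,-7.22],[0,0,0],8.5]
    - [[7.35,1.5,-7.22],[0,0,0],8.5]
    - [[7.35,1.5,-7.22],[0,0,0],8.5]

```text
t: 2.7
ee_pos: [0.6062, -0.1847, 0.1306]
eef_rot: [-89.9, -0.0, -19.2]
ft_force: [0.7, 0.7, -0.0]
gripper_width: 0.996
```

servo_tool:
  commands:
    - [[0.05,2.5,-0.1],[0,0,0],8.5]
    - [[0.05,5.5,-0.1],[0,0,0],8.5]
    - [[0.05,8,-0.1],[0,0,0],8.5]
    - [[0.05,9.5,-0.1],[0,0,0],8.5]
    - [[0.05,10.4,-0.1],[0,0,0],8.5]
    - [[0.05,10.8,-0.1],[0,0,0],8.5]
    - [[0.05,10.8,-0.1],[0,0,0],8.5]
    - [[0.05,10.8,-0.1],[0,0,0],8.5]

```text
t: 3.5
ee_pos: [0.6069, -0.1872, 0.0233]
eef_rot: [-90.0, -0.1, -19.3]
ft_force: [-0.1, -0.1, -0.9]
gripper_width: 0.992
```

servo_tool:
  commands:
    - [[0,0,0],[0,0,0],6]
    - [[0,0,0],[0,0,0],5]
    - [[0,0,0],[0,0,0],4]
    - [[0,0,0],[0,0,0],3]
    - [[0,0,0],[0,0,0],2.5]
    - [[0,0,0],[0,0,0],2.5]
    - [[0,0,0],[0,0,0],2.5]
    - [[0,0,0],[0,0,0],2.5]

```text
t: 4.3
ee_pos: [0.6065, -0.1873, 0.0228]
eef_rot: [-90.0, -0.0, -19.3]
ft_force: [-1.0, -1.3, 5.7]
gripper_width: 0.421
```

```bash
python3 - <<'E'
from h import *
im,d=get_image('scene');cv2.imwrite('pics/s1.png',cv2.resize(im[90:230,140:300],None,fx=4,fy=4)[...,::-1])
o=get_obs();print(o['t'],o['ee_pos'],o['ft_force'],o['gripper_width'],o['joint_positions'])
E
```

```text
4.35 [ 0.60655482 -0.18728681  0.02283056] [-1.27712364 -0.26999632  5.78624327] 0.42494514534740446 [ -9.65801482  33.77417335  29.97860847  95.16477154 -19.51414449
  56.28376638  97.76972215]
```

View pics/s1.png

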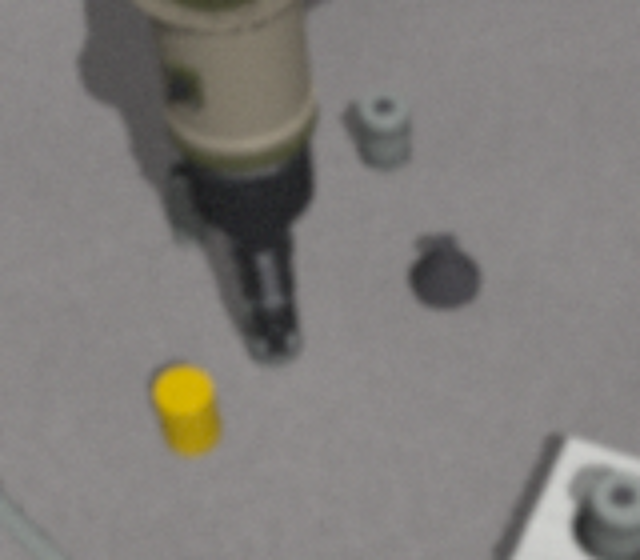

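The fingers closed at about 36 mm, close to the 38 mm expected. Scene picture s1 shows the fingers around the tappet, with the yellow one beside them untouched. Now I'll lift.

servo_tool:
  commands:
    - [[0,-0.5,0],[0,0,0],2.5]
    - [[0,-1.5,0],[0,0,0],2.5]
    - [[0,-3.5,0],[0,0,0],2.5]
    - [[0,-6,0],[0,0,0],2.5]
    - [[0,-8.5,0],[0,0,0],2.5]
    - [[0,-10.2,0],[0,0,0],2.5]
    - [[0,-10.7,0],[0,0,0],2.5]
    - [[0,-10.7,0],[0,0,0],2.5]

```text
t: 5.15
ee_pos: [0.6065, -0.187, 0.1299]
eef_rot: [-90.0, -0.1, -19.3]
ft_force: [0.9, 0.3, -3.0]
gripper_width: 0.424
```

```bash
python3 - <<'E'
from h import *
im,d=get_image('scene');cv2.imwrite('pics/s2.png',cv2.resize(im[90:230,140:300],None,fx=4,fy=4)[...,::-1])
o=get_obs();print(o['t'],o['ee_pos'],o['ft_force'],o['gripper_width'])
E
```

```text
5.2 [ 0.6059935  -0.18679422  0.1288469 ] [ 0.49712804 -0.28939491 -3.08470641] 0.42305314254527904
```

View pics/s2.png

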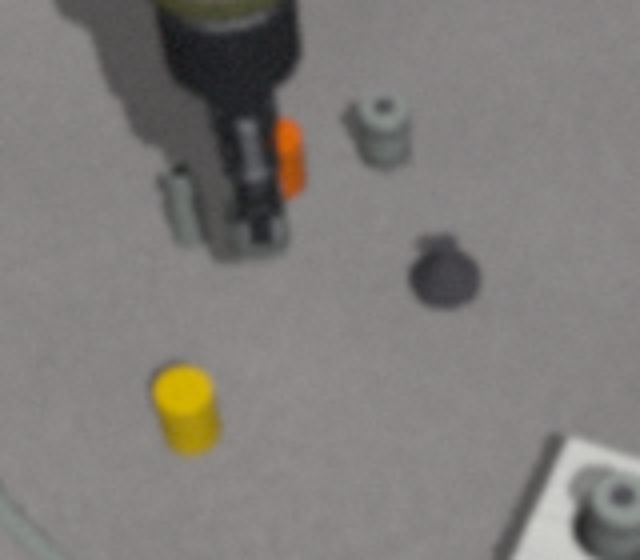

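The tappet is held: the wrist carries about -3 N, and s2 shows it between the pads. Next it goes above P2.

servo_tool:
  commands:
    - [[-0.8,0,1.7],[0,0,0],2.5]
    - [[-2.4,0,5.2],[0,0,0],2.5]
    - [[-4.2,0,9],[0,0,0],2.5]
    - [[-6,0,13],[0,0,0],2.5]
    - [[-7.8,0,17],[0,0,0],2.5]
    - [[-9.6,0,21],[0,0,0],2.5]
    - [[-11.2,0,24.3],[0,0,0],2.5]
    - [[-12.2,0,26.5],[0,0,0],2.5]

```text
t: 6.0
ee_pos: [0.5771, 0.107, 0.1278]
eef_rot: [-90.0, 0.1, -19.1]
ft_force: [-0.2, -0.3, -1.2]
gripper_width: 0.425
```

servo_tool:
  commands:
    - [[-0.4,0,0.9],[0,0,0],2.5]
    - [[-0.6,0,1.2],[0,0,0],2.5]
    - [[-0.6,1,1.2],[0,0,0],2.5]
    - [[-0.6,2.5,1.2],[0,0,0],2.5]
    - [[-0.6,3.5,1.2],[0,0,0],2.5]
    - [[-0.6,4,1.2],[0,0,0],2.5]
    - [[-0.6,4,1.2],[0,0,0],2.5]
    - [[-0.6,4,1.2],[0,0,0],2.5]

```text
t: 6.8
ee_pos: [0.5772, 0.1165, 0.0894]
eef_rot: [-90.0, -0.0, -19.3]
ft_force: [-0.1, 1.1, -2.6]
gripper_width: 0.426
```

```bash
python3 - <<'E'
from h import *
im,d=get_image('scene');
o=get_obs();print(o['t'],o['ee_pos'],o['ft_force'],o['gripper_width'])
im=im.copy()
cv2.imwrite('pics/s3.png',cv2.resize(im[160:310,220:380],None,fx=4,fy=4)[...,::-1])
E
```

```text
6.85 [0.57731781 0.11659744 0.08968138] [-0.18219831 -0.66128245 -0.70318137] 0.42918854689686686
```

View pics/s3.png

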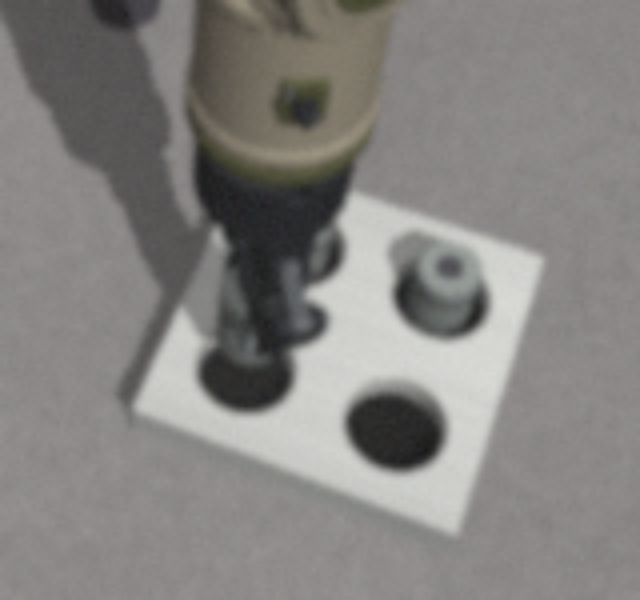

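The tappet hangs just above P2, which is partly visible below it in s3. I'll lower to about 1 mm above the floor contact height.

servo_tool:
  commands:
    - [[0,1,0],[0,0,0],2.5]
    - [[0,2,0],[0,0,0],2.5]
    - [[0,3,0],[0,0,0],2.5]
    - [[0,4,0],[0,0,0],2.5]
    - [[0,4.8,0],[0,0,0],2.5]
    - [[0,5.3,0],[0,0,0],2.5]
    - [[0,5.5,0],[0,0,0],2.5]
    - [[0,5.5,0],[0,0,0],2.5]

```text
t: 7.65
ee_pos: [0.577, 0.1167, 0.0341]
eef_rot: [-90.0, 0.0, -19.3]
ft_force: [0.5, 0.4, -1.9]
gripper_width: 0.425
```

servo_tool:
  commands:
    - [[0,0.1,0],[0,0,0],2.5]
    - [[0,0.1,0],[0,0,0],2.5]
    - [[0,0.1,0],[0,0,0],2.5]
    - [[0,0.1,0],[0,0,0],4]
    - [[0,0.1,0],[0,0,0],4.5]
    - [[0,0.1,0],[0,0,0],5]
    - [[0,0.1,0],[0,0,0],5.5]
    - [[0,0.1,0],[0,0,0],5.5]

```text
t: 8.45
ee_pos: [0.577, 0.1167, 0.0334]
eef_rot: [-90.0, -0.0, -19.3]
ft_force: [-0.5, -0.5, -0.3]
gripper_width: 0.645
```

servo_tool:
  commands:
    - [[0,-0.5,0],[0,0,0],5.5]
    - [[0,-2,0],[0,0,0],5.5]
    - [[0,-4,0],[0,0,0],5.5]
    - [[0,-7,0],[0,0,0],6.5]
    - [[0,-9.5,0],[0,0,0],7.5]
    - [[0,-10.5,0],[0,0,0],8.5]
    - [[0,-10.5,0],[0,0,0],8.5]
    - [[0,-10.5,0],[0,0,0],8.5]

```text
t: 9.25
ee_pos: [0.5765, 0.1167, 0.1377]
eef_rot: [-90.0, 0.0, -19.3]
ft_force: [-0.0, -0.2, -1.1]
gripper_width: 0.994
```

servo_tool:
  commands:
    - [[0.1,0,-3],[0,0,0],8.5]
    - [[0.3,0,-7],[0,0,0],8.5]
    - [[0.5,0,-11.5],[0,0,0],8.5]
    - [[0.7,0,-16],[0,0,0],8.5]
    - [[0.9,0,-20.5],[0,0,0],8.5]
    - [[1.1,0,-25],[0,0,0],8.5]
    - [[1.3,0,-29.5],[0,0,0],8.5]
    - [[1.5,0,-34],[0,0,0],8.5]

```text
t: 10.05
ee_pos: [0.4773, -0.2104, 0.1371]
eef_rot: [-90.0, 0.1, -19.3]
ft_force: [0.7, -0.5, -0.4]
gripper_width: 0.996
```

```bash
python3 - <<'E'
from h import *
n='scene';im,d=get_image(n);np.savez('s4.npz',im=im,d=d)
cv2.imwrite('pics/s4.png',cv2.resize(im[80:310,130:390],None,fx=3,fy=3)[:600,:780,::-1])
P=cloud(n,d)
for nm,g,zl in [('T2',(.449,-.303),.042),('P2',(.577,.117),.05),('P2lo',(.577,.117),.05)]:
    m=(P[...,2]>zl)&(P[...,2]<.068)&(np.hypot(P[...,0]-g[0],P[...,1]-g[1])<.035);print(nm,m.sum(),P[m].mean(0) if m.sum() else 0)
print(get_obs()['ee_pos'],get_obs()['joint_positions'])
E
```

```text
T2 106 [ 0.45068142 -0.30304359  0.04729835]
P2 217 [0.5790763  0.11717995 0.05751947]
P2lo 217 [0.5790763  0.11717995 0.05751947]
[ 0.47405191 -0.21838759  0.13756277] [-15.95807069  11.84516108  39.92525999 107.74901665  -8.2568708
  63.40178333  97.32557325]
```

View pics/s4.png

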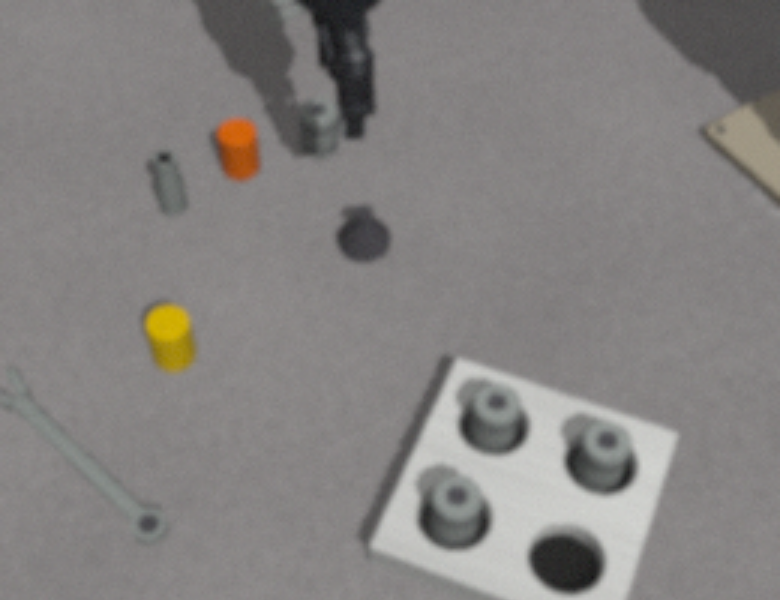

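The first tappet stands in P2: its top in s4 is at about (457,497), with depth giving (0.578, 0.117) and the same height as the other two full pockets. Now I'll go on to T2.

servo_tool:
  commands:
    - [[0.2,0,-4],[0,0,0],8.5]
    - [[0.3,0,-7.5],[0,0,0],8.5]
    - [[0.4,0,-9.2],[0,0,0],8.5]
    - [[0.4,0,-9.8],[0,0,0],8.5]
    - [[0.4,0,-9.8],[0,0,0],8.5]
    - [[0.4,0,-9.8],[0,0,0],8.5]
    - [[0.4,1,-9.8],[0,0,0],8.5]
    - [[0.4,2,-9.8],[0,0,0],8.5]

```text
t: 10.9
ee_pos: [0.4507, -0.3018, 0.1174]
eef_rot: [-90.0, -0.0, -19.2]
ft_force: [0.3, -0.0, -0.8]
gripper_width: 0.995
```

servo_tool:
  commands:
    - [[-0.1,2,-0.1],[0,0,0],8.5]
    - [[-0.1,4.5,-0.1],[0,0,0],8.5]
    - [[-0.1,7,-0.1],[0,0,0],8.5]
    - [[-0.1,8.5,-0.1],[0,0,0],8.5]
    - [[-0.1,9.2,-0.1],[0,0,0],8.5]
    - [[-0.1,9.4,-0.1],[0,0,0],8.5]
    - [[-0.1,9.4,-0.1],[0,0,0],8.5]
    - [[-0.1,9.4,-0.1],[0,0,0],8.5]

```text
t: 11.7
ee_pos: [0.4495, -0.3039, 0.0251]
eef_rot: [-90.0, -0.1, -19.3]
ft_force: [-0.1, -0.3, 0.4]
gripper_width: 0.993
```

servo_tool:
  commands:
    - [[0,0,0],[0,0,0],6]
    - [[0,0,0],[0,0,0],5]
    - [[0,0,0],[0,0,0],4]
    - [[0,0,0],[0,0,0],3]
    - [[0,0,0],[0,0,0],2.5]
    - [[0,0,0],[0,0,0],2.5]
    - [[0,0,0],[0,0,0],2.5]
    - [[0,0,0],[0,0,0],2.5]

```text
t: 12.5
ee_pos: [0.4491, -0.3038, 0.0249]
eef_rot: [-90.0, -0.0, -19.3]
ft_force: [-1.6, 0.9, 7.3]
gripper_width: 0.426
```

servo_tool:
  commands:
    - [[0,-0.5,0],[0,0,0],2.5]
    - [[0,-1.5,0],[0,0,0],2.5]
    - [[0,-3.5,0],[0,0,0],2.5]
    - [[0,-6,0],[0,0,0],2.5]
    - [[0,-8.5,0],[0,0,0],2.5]
    - [[0,-10.2,0],[0,0,0],2.5]
    - [[0,-10.7,0],[0,0,0],2.5]
    - [[0,-10.7,0],[0,0,0],2.5]

```text
t: 13.3
ee_pos: [0.4492, -0.3036, 0.1319]
eef_rot: [-90.0, -0.1, -19.3]
ft_force: [-0.8, -0.7, -2.8]
gripper_width: 0.425
```

servo_tool:
  commands:
    - [[-0.4,0,2],[0,0,0],2.5]
    - [[-1.1,0,6],[0,0,0],2.5]
    - [[-1.9,0,10.5],[0,0,0],2.5]
    - [[-2.8,0,15],[0,0,0],2.5]
    - [[-3.6,0,19.5],[0,0,0],2.5]
    - [[-4.4,0,24],[0,0,0],2.5]
    - [[-5.3,0,28.5],[0,0,0],2.5]
    - [[-6.1,0,33],[0,0,0],2.5]

```text
t: 14.1
ee_pos: [0.4995, 0.0299, 0.1303]
eef_rot: [-90.0, 0.1, -19.3]
ft_force: [0.6, -0.6, -1.3]
gripper_width: 0.43
```

servo_tool:
  commands:
    - [[-0.8,0,4.5],[0,0,0],2.5]
    - [[-1.6,0,9],[0,0,0],2.5]
    - [[-2.3,0,12.5],[0,0,0],2.5]
    - [[-2.8,0,15],[0,0,0],2.5]
    - [[-3,0,16],[0,0,0],2.5]
    - [[-3,0,16.2],[0,0,0],2.5]
    - [[-3,0,16.2],[0,0,0],2.5]
    - [[-3,0,16.2],[0,0,0],2.5]

```text
t: 14.9
ee_pos: [0.5256, 0.1889, 0.1311]
eef_rot: [-90.0, 0.0, -19.4]
ft_force: [0.1, -0.0, -1.8]
gripper_width: 0.427
```

```bash
python3 - <<'E'
from h import *
im,d=get_image('scene');
o=get_obs();print(o['t'],o['ee_pos'],o['ft_force'],o['gripper_width'])
cv2.imwrite('pics/s5.png',cv2.resize(im[160:310,220:380],None,fx=4,fy=4)[...,::-1])
E
```

```text
14.95 [0.52570604 0.18916212 0.13127321] [ 0.11203553 -0.83959502 -2.21589614] 0.4267213175024126
```

View pics/s5.png

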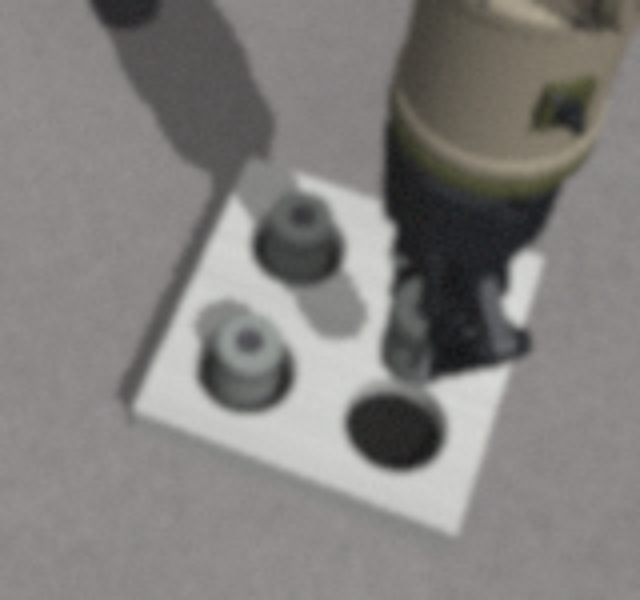

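The tappet is held above P1, whose hole is at about (395,425) in s5. Now I'll lower it.

servo_tool:
  commands:
    - [[0,1.5,0.1],[0,0,0],2.5]
    - [[0,3.5,0.1],[0,0,0],2.5]
    - [[0,5.5,0.1],[0,0,0],2.5]
    - [[0,7,0.1],[0,0,0],2.5]
    - [[0,8.2,0.1],[0,0,0],2.5]
    - [[0,9,0.1],[0,0,0],2.5]
    - [[0,9.4,0.1],[0,0,0],2.5]
    - [[0,9.5,0.1],[0,0,0],2.5]

```text
t: 15.75
ee_pos: [0.526, 0.1918, 0.0362]
eef_rot: [-90.0, -0.0, -19.3]
ft_force: [-0.7, -0.4, -1.4]
gripper_width: 0.427
```

servo_tool:
  commands:
    - [[0,0.1,0],[0,0,0],2.5]
    - [[0,0.1,0],[0,0,0],2.5]
    - [[0,0.1,0],[0,0,0],2.5]
    - [[0,0.1,0],[0,0,0],4]
    - [[0,0.1,0],[0,0,0],4.5]
    - [[0,0.1,0],[0,0,0],5]
    - [[0,0.1,0],[0,0,0],5.5]
    - [[0,0.1,0],[0,0,0],5.5]

```text
t: 16.55
ee_pos: [0.526, 0.1918, 0.0354]
eef_rot: [-90.0, -0.0, -19.3]
ft_force: [0.7, -0.1, 0.1]
gripper_width: 0.646
```

servo_tool:
  commands:
    - [[0,-0.5,0],[0,0,0],5.5]
    - [[0,-2,0],[0,0,0],5.5]
    - [[0,-4,0],[0,0,0],5.5]
    - [[0,-7,0],[0,0,0],6.5]
    - [[0,-10.5,0],[0,0,0],7.5]
    - [[0,-14,0],[0,0,0],8.5]
    - [[0,-16,0],[0,0,0],8.5]
    - [[0,-17,0],[0,0,0],8.5]

```text
t: 17.35
ee_pos: [0.5269, 0.192, 0.2087]
eef_rot: [-89.8, -0.2, -19.3]
ft_force: [-0.3, 0.1, -0.3]
gripper_width: 0.996
```

servo_tool:
  commands:
    - [[-2,0,-4],[0,0,0],8.5]
    - [[-4,0,-8],[0,0,0],8.5]
    - [[-6,0,-12],[0,0,0],8.5]
    - [[-8,0,-16],[0,0,0],8.5]
    - [[-9,0,-20],[0,0,0],8.5]
    - [[-9,0,-23],[0,0,0],8.5]
    - [[-9,0,-24],[0,0,0],8.5]
    - [[-9,0,-24],[0,0,0],8.5]

```text
t: 18.15
ee_pos: [0.3614, -0.0056, 0.2054]
eef_rot: [-89.9, -0.0, -19.4]
ft_force: [0.3, 0.3, -0.1]
gripper_width: 1.0
```

```bash
python3 - <<'E'
from h import *
for n in ('scene','top'):
    im,d=get_image(n);P=cloud(n,d)
    a=im[160:310,220:380] if n=='scene' else im[130:280,110:270]
    cv2.imwrite(f'pics/{n}6.png',cv2.resize(a,None,fx=4,fy=4)[...,::-1])
    for g in [(.5258,.1907),(.577,.117),(.503,.0655),(.452,.139)]:
        m=(P[...,2]>.05)&(P[...,2]<.075)&(np.hypot(P[...,0]-g[0],P[...,1]-g[1])<.035);print(n,g,m.sum(),P[m].mean(0).round(4) if m.sum() else 0,P[m][:,2].std() if m.sum() else 0)
o=get_obs();print(o['t'],o['ee_pos'],o['ft_force'])
E
```

```text
scene (0.5258, 0.1907) 234 [0.5281 0.1919 0.0574] 0.002074722129542745
scene (0.577, 0.117) 219 [0.579  0.1174 0.0574] 0.0021745235577889624
scene (0.503, 0.0655) 186 [0.5053 0.0657 0.0573] 0.0021271889970394275
scene (0.452, 0.139) 199 [0.4544 0.1391 0.0572] 0.002181820897688153
top (0.5258, 0.1907) 229 [0.525  0.1927 0.0612] 0.002841552458763
top (0.577, 0.117) 223 [0.5759 0.1184 0.0612] 0.0028410562099600092
top (0.503, 0.0655) 229 [0.5024 0.0662 0.0612] 0.00274788827819772
top (0.452, 0.139) 230 [0.4513 0.14   0.0615] 0.0022831358573825625
18.25 [ 0.36197353 -0.00416114  0.20536257] [0.72555046 0.9821775  0.50334212]
```

View pics/scene6.png

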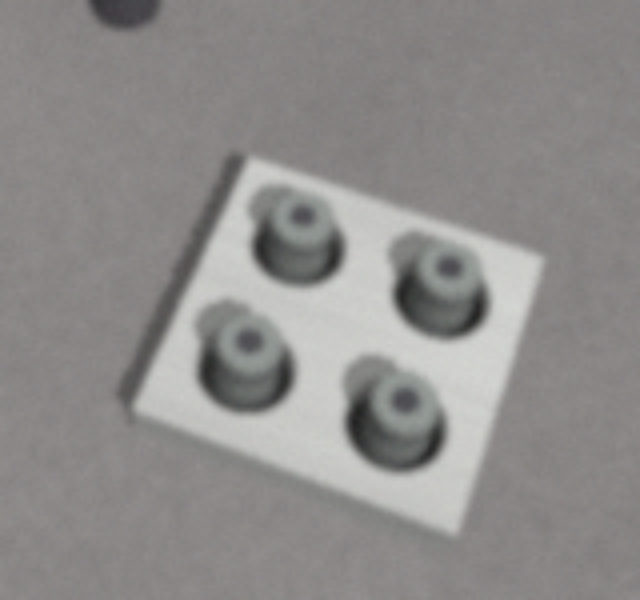

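View pics/top6.png

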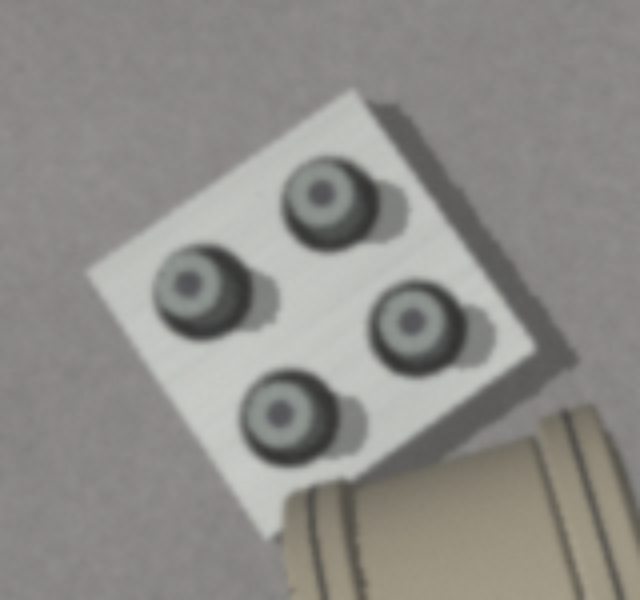

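All four pockets are full, and the tops are level within the noise in both cameras. The gripper is open and clear of everything.

```bash
python3 -c "
from workcell import *
print(hand_in())"
```

```text
the job is handed in; nothing more can be done
None
```

Both grey tappets from the bench are now in the two empty pockets, one in each. I released each at its floor height, backed the arm clear, and handed in at about 18 s of the 48 s allowed.

- **Placing:** in the last pictures all four tappets stand upright, and their tops are level with each other within each camera. The new ones are within about 3 mm of their pocket centres.
- **Camera difference:** the two cameras disagreed by about 4 mm on absolute height: 57 mm in the scene view and 61 mm in the top view, where 60 mm is expected. They disagreed the same way on the tappets that were already in the tray, so I put this down to camera calibration.
- **Forces:** wrist force readings stayed below about 8 N.
- **Look-alikes:** I did not touch the orange and yellow look-alikes, the socket or the cone. They were in place in the picture taken after the first placing, but I did not check them all again at the end.
- **Network finder:** it found no pockets, took the orange look-alike for a tappet and missed one real one. I found the positions from the depth images instead.

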